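# Square a slotted plate in its jig: seat it on the peg, swing it home past the spring latch

## Robot

A 7-joint arm with a two-finger parallel gripper is mounted at the origin on a cart in front of the work surface, level with it; the furniture and walls round the work are solid. World frame = base frame: x ahead of the robot, y to its left, z up, the work surface at z = 0. Lengths are in mm, angles in degrees, forces in N, time in s.
With the tool pointing down it reaches from about 425 to 825 mm from the base axis. Payload 3.6 kg.
Tool frame: the origin (TCP) lies at the very end of the fingers, on their centre line; the grasp point (between the pads) lies robot.grasp_offset behind it (robot.grasp_offset is the distance from the TCP to the grasp point, in mm); z points along the fingers, x is the direction in which the jaws open and shut, and the axes are right-handed (so a half turn about z gives the same grasp; the last joint's range is limited). The gripper opens to 93 mm and grips with 3 to 60 N. Pads are 15 mm wide; open, the fingers measure 128 mm over their backs; the gripper's body (75 mm by 188 mm) begins 65 mm behind the grasp point.
Start: joints at [-67.523, 35.231, -0.722, 81.555, 0.464, 63.22, -2.315], TCP at [264.296, 593.809, 218.64] pointing down, gripper open.
Joint ranges: [-178.69, 178.69], [-17.37, 117.87], [-77.05, 75.6], [15.02, 138.74], [-78.02, 258.01], [0.78, 113.62], [-162.83, 162.83]. Speed limits (degrees/s): [159.86, 159.86, 180, 180, 180, 180, 180].

## Interface

Orientations are given as [roll, pitch, yaw] about the fixed x, y, z axes, in that order (R = Rz(yaw) Ry(pitch) Rx(roll)).
In Python, from rig import robot, viewer, workorder gives the robot as it stands.
- The arm moves only by the tool jog_arm, never from a script. Its argument "targets" is a list that holds one entry, the list of rows, each a list of 7 numbers: the shift along the tool's x, y, z normalised to -1 to 1, where 1 is 10 cm, then the turn, a rotation vector about the tool's x, y, z normalised to -1 to 1, where 1 is pi rad, then the gripper's target within -1 to 1 (fully open at 1, half-way at 0, shut at -1). In form: [[[dx, dy, dz, wx, wy, wz, grip], ...]]. A call has 1 to 12 rows; each row shifts and turns the commanded pose from where the row before left it, along the tool's axes as they then stand; what a row does not reach is not made up. A row lasts 1/12 s, in which the tool goes at most 41.7 mm and 7.16 degrees, less where a joint would pass 70% of its speed; a pose out of reach is approached as far as the arm can. A call with a number of a shift or a turn outside -1 to 1 is refused whole. A call with a gripper value outside its range is refused whole. The fingers move at their own pace and stop on an object; "newtons" is the grip in N (left out, the last holds). Time passes only in rows, so rows that do not move let the fingers close. It gives the time, the measured TCP pose, the force and the opening at its end, in the units of the state.
- robot.read_state(): the state, without advancing time (a new reading comes with each control period).
- viewer.camera(name): name is "scene" or "top"; returns a dict with "frame" (420x560x3 uint8, red, green, blue), "depth" (420x560 float32, mm along the optical axis (not along the pixel's ray), 0 where there is no reading), "K" (3x3 intrinsics, pixels), "k1" (the pictures are not rectified: a ray, as slopes to the right and down, at radius r is drawn at 1 + k1 r^2 times it, then the intrinsics apply), "extrinsics" (4x4, takes a point from camera to world coordinates). Camera axes: x right, y down, z forward; pixel columns grow to the right and rows downward; lengths in mm; the calibration is good to about 2 mm. A picture is of the moment at which its call begins.
- workorder.hand_in(): hands the job in, once; it reports no verdict.
The state is a dict: "time": time; "q": joint angles; "joint_velocities": joint speeds; "tau": joint torques, N m; "tcp_pos": TCP position; "tcp_rot": TCP orientation; "wrist_force": force on the tool from outside, world axes, zero at the start; "torque": the same for the moment, N m; "gripper_width": finger opening in mm.
Only numpy, scipy, OpenCV 4.12 (cv2) and the standard library are available. Lean on these libraries where they do the work, as an engineer would, in place of code of your own. Each camera call takes 0.05 s, during which the arm holds its last target.

## Task

The slotted metal plate lies askew on the wooden jig. Slide it, while it is still askew, until the peg sits at the bottom of its slot, then push near the corner opposite the slot so that the plate turns about the peg and forces the spring latch aside, and bed it flush against the stop block with a steady push of 12 to 18 N held for a second, the latch sprung back behind its edge and the peg still at the bottom of the slot. Never push the plate with more than 25 N, and leave the other things on the jig and bench where they are.

Things in the scene. Friction and masses are not known exactly. Their poses are not given: they have to be found in the camera images.
- plate_slot (a point): point on the loose plate, half-way up, where the peg's axis lies when the peg bears on the slot's bottom; has the plate's axes. The slot is 14 mm wide, runs along y, its bottom 6 mm to +y of here, its mouth (widened to 26 mm) in the -y edge 10 mm to -y. Plate edges lie at x -27 and +103, y -10 and +80 mm from here
- plate_center (a point): centre of the loose aluminium plate, 130 (x) x 90 (y) x 12 mm, 0.25 to 0.5 kg, half-way up, with the plate's axes; two 9 mm holes go through it. Flat on the jig; sliding friction 2 to 5 N. It starts turned 0.30 to 0.45 rad counter-clockwise from above against the jig, its slot's seat 15 to 48 mm to the jig's +y side of the peg
- plate_corner (a point): the plate's corner diagonally opposite the slot (+x, +y), half-way up. Pushing the +y edge 20 to 40 mm short of here towards -y turns the plate clockwise about the peg; pushing right at its end, or dragging along the edge, can draw the slot off the peg. Press home straight along the jig's -y. Pushing the +y edge near its other end seats the slot
- peg (a point): axis of the upright steel peg (12 mm diameter, 22 mm high) of the jig, 6 mm above the jig's top, level with plate_slot; has the jig's axes. The jig is a fixed wooden board 260 (x) x 210 (y) x 12 mm on the bench, its centre +31 mm x, +62 mm y from the peg. Home: plate_slot on the peg and the plate's axes along the jig's
- stop (a point): middle of the stop face of the steel stop block (46 x 18 x 14 mm) on the jig, which faces +y; at home the plate's -y edge lies against it. +81 mm x, -10 mm y from the peg; jig's axes
- latch_end (a point): end of the latch nose when sprung out, 6 mm above the jig's top, fixed on the jig, jig's axes. The nose is 15 mm wide along y, 11 mm high, and reaches 5 mm over the home plate, 1.5 mm clear of its +y edge. +98 mm x, +89 mm y from the peg. The housing behind it is 18 mm high above the jig's top
- latch (a joint): spring bolt of the latch: 0 = out, grows in m as it is pushed in along the jig's +x (at most 0.010); 2 N at 0, 0.5 N more per mm. The turning plate's +x edge pushes it in by itself; it springs out behind the plate's +y edge only when the plate is at the stop. Forcing the plate past takes about 5 to 12 N at the corner
- small_hook: bystander: small cream snap hook, 13 x 22 x 38 mm, standing on the jig's -y +x corner beside the stop block; origin at the middle of its underside
- small_arch: bystander: small cream D-shaped arch, 13 x 30 x 21 mm, lying on the jig next to the snap hook; origin at the middle of its underside
- parts_bin: bystander: blue parts bin, 68 x 91 x 42 mm, behind the jig; origin at the middle of its underside
- dropper: bystander: white dropper bottle with blue cap, 29 mm diameter, 74 mm high, behind the jig; origin at the middle of its underside
- glue: bystander: white tin, 67 mm diameter, 59 mm high, at the back left; origin at the middle of its underside
Not all that is in view belongs to the job. There is more than one size of the part that bears plate_slot; the job needs the larger.

How it is judged:
By the outcome, as a careful person would: the job done as asked, in the order asked, and still so for the second after the job is handed in, with the robot touching nothing.
It also fails if it takes over 51 s, if anything falls off the work surface, if the arm or the gripper's body presses on something with over 40 N, if the wrist force passes 120 N, or if a joint passes its speed limit or range.

## Working session

There is one attempt and no reset: what is moved stays moved. The work goes in short steps, Python scripts to look and compute and a tool call to move; the robot and the scene stay as the last step left them, time stands still between calls to the robot, and variables do not carry over. Pictures are saved under pics/ and viewed, and the job is handed in when it is done.

Besides the shell and the picture viewer there is one more tool, called after "Emit:" as name(argument=value, ...) on one line, values as JSON. jog_arm: Moves the arm, as the interface text tells. Scaled input: -1 to 1 covers 10 cm each way for a shift and pi rad each way for a turn. Its arguments: {"type":"object","properties":{"targets":{"type":"array"},"newtons":{"type":"number"}},"required":["targets"]}

```bash
ls; mkdir -p pics; python3 - <<'E'
from rig import robot, viewer
import cv2, numpy as np
s=robot.read_state(); print(s); print(robot.grasp_offset)
for n in("scene","top"):
    c=viewer.camera(n); np.savez(f"{n}0.npz",**c)
    cv2.imwrite(f"pics/{n}0.png",c["frame"][:,:,::-1]); print(c["K"],c["k1"],c["extrinsics"])
E
```

```text
pics
{'time': 0.0, 'q': array([-67.5217621 ,  35.28757572,  -0.72095235,  81.63992127,
         0.46450706,  63.21808199,  -2.31480328]), 'joint_velocities': array([ 0.12711126, -0.0412092 , -0.12028842, -0.02266731, -0.01699433,
        0.04782105,  0.07589688]), 'tau': array([ 1.40508908e-05, -4.58939266e+01,  2.09329412e-01, -1.65740758e+01,
       -6.10291469e-02,  2.06030637e-02,  2.43269351e-04]), 'tcp_pos': array([264.0373636 , 593.10593989, 217.50832463]), 'tcp_rot': array([1.79996553e+02, 1.42648577e-01, 6.60057950e+01]), 'wrist_force': array([-0.48938054, -0.33969887,  0.15472063]), 'torque': array([ 0.00285946, -0.01162903,  0.02495373]), 'gripper_width': 92.89231180509844}
18.8
[[498.27999561   0.         281.89852678]
 [  0.         498.27999561 211.86742338]
 [  0.           0.           1.        ]] 0.0495478073970576 [[ 6.14469847e-01 -5.48252960e-01  5.67314286e-01  4.79727677e+00]
 [-7.88779214e-01 -4.12391435e-01  4.55807696e-01 -1.67691004e+02]
 [-1.59423658e-02 -7.27565802e-01 -6.85852641e-01  6.81811842e+02]
 [ 0.00000000e+00  0.00000000e+00  0.00000000e+00  1.00000000e+00]]
[[519.37437226   0.         278.58038496]
 [  0.         519.37437226 213.71208746]
 [  0.           0.           1.        ]] -0.05232145850618021 [[ 1.80521443e-02 -9.82150911e-01  1.87226354e-01  3.22465889e+02]
 [-9.99281990e-01 -2.39617132e-02 -2.93486234e-02  2.62515313e+02]
 [ 3.33110414e-02 -1.86562118e-01 -9.81878277e-01  1.01325037e+03]
 [ 0.00000000e+00  0.00000000e+00  0.00000000e+00  1.00000000e+00]]
```

View pics/scene0.png

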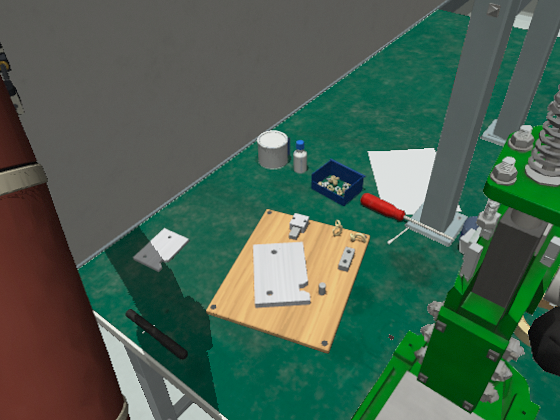

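View pics/top0.png

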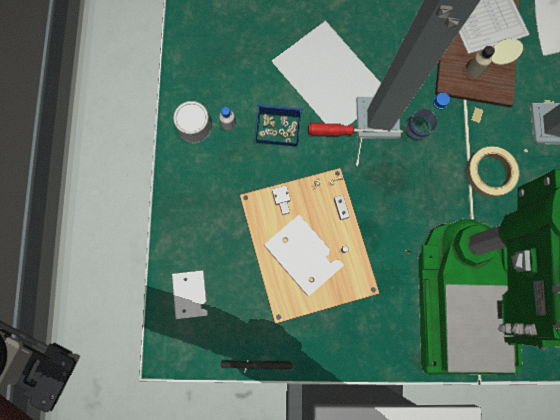

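```bash
cat > h.py <<'E'
import numpy as np, cv2
def ray(c,u,v):
    K=c["K"];k1=float(c["k1"])
    d=np.array([(u-K[0,2])/K[0,0],(v-K[1,2])/K[1,1]]);x=d.copy()
    for _ in range(20): x=d/(1+k1*(x@x))
    return np.array([x[0],x[1],1.])
def onz(c,u,v,z):
    T=c["extrinsics"];r=T[:3,:3]@ray(c,u,v);o=T[:3,3]
    return o+r*(z-o[2])/r[2]
def proj(c,p):
    T=c["extrinsics"];q=T[:3,:3].T@(np.asarray(p,float)-T[:3,3]);x=q[:2]/q[2]
    x=x*(1+float(c["k1"])*(x@x));K=c["K"]
    return np.array([K[0,0]*x[0]+K[0,2],K[1,1]*x[1]+K[1,2]])
def crop(c,name,u0,v0,w,h,s,pts=[]):
    im=c["frame"][v0:v0+h,u0:u0+w,::-1]
    im=cv2.resize(im,None,fx=s,fy=s,interpolation=cv2.INTER_CUBIC)
    for p in pts:
        q=((proj(c,p)-[u0,v0]+.5)*s); cv2.drawMarker(im,tuple(int(a) for a in q),(0,0,255),0,8,1)
    cv2.imwrite(name,im)
E
python3 - <<'E'
from h import *
for n,a in(("top",(230,160,160,170,3.5)),("scene",(200,200,180,155,3.8))):
    c=np.load(n+"0.npz"); crop(c,f"pics/{n}0c.png",*a)
E
```

```text
(no output)
```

View pics/top0c.png

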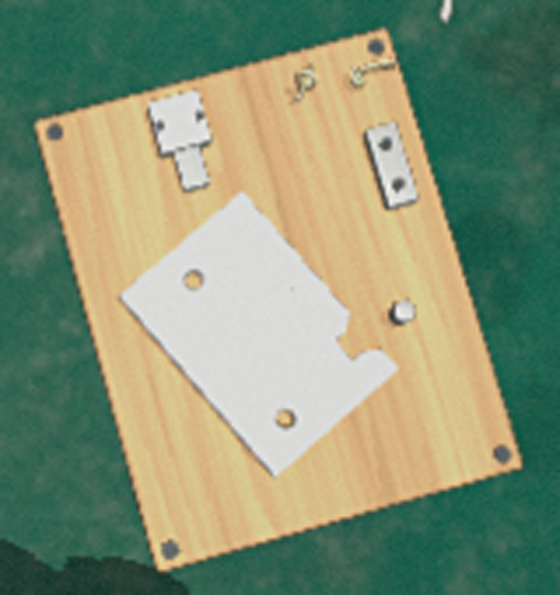

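View pics/scene0c.png

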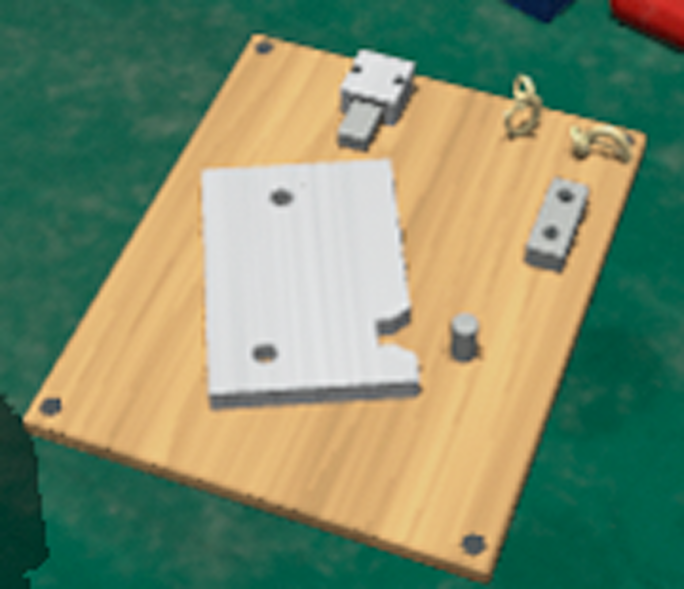

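```bash
cat >> h.py <<'E'
def comp(mask,seed):
    n,l=cv2.connectedComponents(mask.astype(np.uint8)); return (l==l[seed[1],seed[0]])&mask
def rect(c,mask,z):
    big=cv2.resize(mask.astype(np.float32),None,fx=4,fy=4,interpolation=cv2.INTER_LINEAR)>.5
    cs,_=cv2.findContours(big.astype(np.uint8),cv2.RETR_EXTERNAL,cv2.CHAIN_APPROX_NONE)
    k=max(cs,key=cv2.contourArea)[:,0,:]
    # big pixel i -> small (i+.5)/4-.5
    P=np.array([onz(c,(x+.5)/4-.5,(y+.5)/4-.5,z)[:2] for x,y in k],np.float32)
    return P,cv2.minAreaRect(P)
E
cat > fit.py <<'E'
from h import *
from scipy.optimize import least_squares
def edgefit(P,cx,cy,th,L,W,skip=None):
    # robust fit of rectangle centre & angle to contour points
    def res(q):
        c,s=np.cos(q[2]),np.sin(q[2]);d=P-q[:2]
        u=d@[c,s];v=d@[-s,c]
        a=np.abs(np.abs(u)-L/2);b=np.abs(np.abs(v)-W/2)
        du=np.abs(u)-L/2;dv=np.abs(v)-W/2
        return np.where(a<b,du*np.sign(u),dv*np.sign(v))
    return least_squares(res,[cx,cy,th],loss='soft_l1',f_scale=.5)
def wrapnear(a,b,per):
    return a+per*round((b-a)/per)
def plate_mask(c,seed):
    hsv=cv2.cvtColor(c["frame"],cv2.COLOR_RGB2HSV)
    return comp((hsv[...,1]<40)&(hsv[...,2]>150),seed)
def plate(c,seed,th0):
    P,r=rect(c,plate_mask(c,seed),24.)
    f=edgefit(P,r[0][0],r[0][1],th0,130,90)
    return f.x,r,np.sqrt(np.mean(f.fun**2))
def jigfit(c,seed=(340,290)):
    hsv=cv2.cvtColor(c["frame"],cv2.COLOR_RGB2HSV)
    m=(hsv[...,0]<30)&(hsv[...,1]>50)&(hsv[...,2]>90)
    P,r=rect(c,comp(m,seed),12.)
    f=edgefit(P,r[0][0],r[0][1],np.deg2rad(15),260,210)
    return f.x,r,np.sqrt(np.mean(f.fun**2))
E
python3 - <<'E'
from fit import *
np.set_printoptions(suppress=True,precision=3)
c=np.load("top0.npz")
J=jigfit(c);print(J)
Pl=plate(c,(300,255),np.deg2rad(40));print(Pl)
x,y,t=J[0];R=lambda t:np.array([[np.cos(t),-np.sin(t)],[np.sin(t),np.cos(t)]])
peg=np.array([x,y])+R(t)@[-31,-62]
# direct peg measurement, top centre z=34
print("peg by jig",peg,"by pixel",onz(c,230+403/3.5-.5,160+311/3.5-.5,34))
pt=Pl[0];slot=pt[:2]+R(pt[2])@[-38,-35]
print("slot",slot,"in jig rel peg",R(t).T@(slot-peg),"dth",pt[2]-t)
pts=[[*(peg+R(t)@np.array(a)),z] for a,z in (((0,0),34),((81,-10),26),((98,89),23))]
pts+=[[*(slot+R(pt[2])@np.array(a)),24] for a in ((0,0),(103,80),(103,-10),(-27,-10),(-27,80))]
pts+=[[*(np.array([x,y])+R(t)@np.array(a)),12] for a in ((130,105),(130,-105),(-130,-105),(-130,105))]
crop(c,"pics/top0d.png",230,160,160,170,3.5,pts)
c2=np.load("scene0.npz");crop(c2,"pics/scene0d.png",200,200,180,155,3.8,pts)
E
```

```text
(array([456.543, 173.863,   0.294]), ((456.51495361328125, 173.7099151611328), (261.00933837890625, 211.45733642578125), 16.822607040405273), np.float64(0.710010975653467))
(array([432.463, 184.269,   0.726]), ((432.5495300292969, 184.07711791992188), (131.51052856445312, 91.7744369506836), 41.826290130615234), np.float64(3.6403549888381495))
peg by jig [444.812 105.544] by pixel [445.048 106.057  34.   ]
slot [427.258 132.869] in jig rel peg [-8.895 31.236] dth 0.43196133141523074
```

View pics/top0d.png

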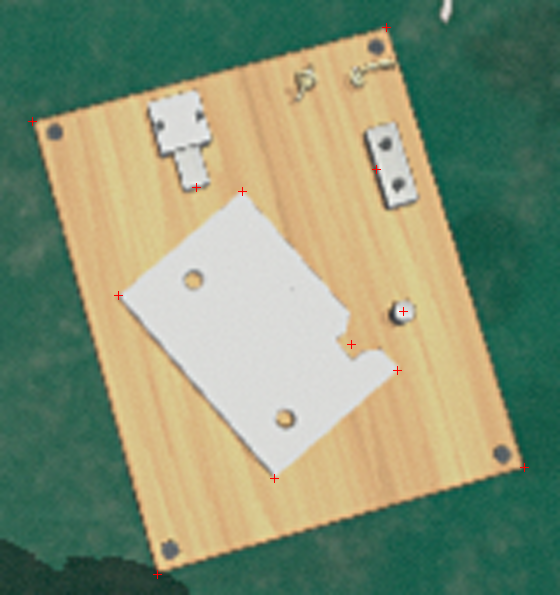

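View pics/scene0d.png

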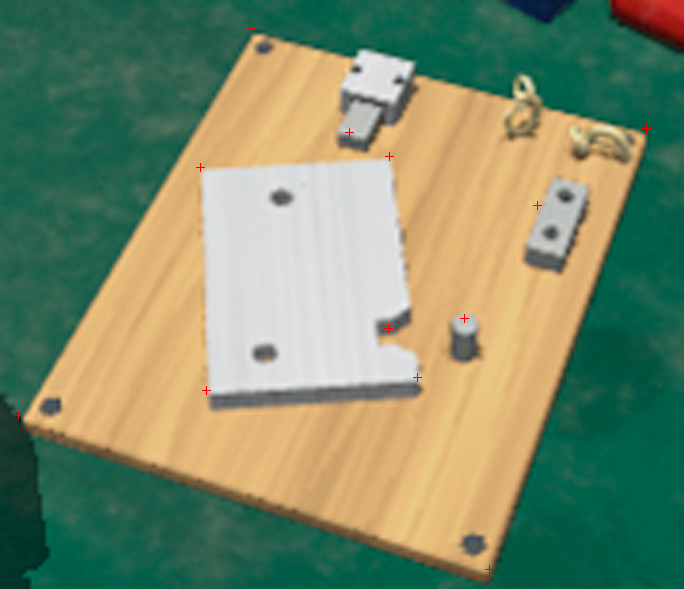

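```bash
cat > nav.py <<'E'
from fit import *
from scipy.spatial.transform import Rotation as Ro
from rig import robot
np.set_printoptions(suppress=True,precision=3)
R2=lambda t:np.array([[np.cos(t),-np.sin(t)],[np.sin(t),np.cos(t)]])
PEG=np.array([444.9,105.8]); JT=0.294
def togo(pos,yaw,st=None,cmd=None):
    """shift in tool frame (mm) and turn about tool z (deg) from measured pose"""
    s=robot.read_state()
    p=np.array(s["tcp_pos"]);R=Ro.from_euler("xyz",s["tcp_rot"],degrees=True)
    d=R.inv().apply(np.array(pos)-p)
    T=Ro.from_euler("xyz",[180,0,yaw],degrees=True)
    print("pos",p,"rot",s["tcp_rot"],"F",s["wrist_force"],"w",s["gripper_width"],"t",s["time"])
    print("shift tool mm",d,"-> norm",d/100,"turn rotvec deg",np.rad2deg((R.inv()*T).as_rotvec()),"norm",(R.inv()*T).as_rotvec()/np.pi)
E
python3 - <<'E'
from nav import *
slot=np.array([427.26,132.87]);pt=.726
tgt=slot+R2(pt)@[22,80+7.5+14]; print(tgt)
togo([*tgt,120],np.rad2deg(pt))
E
```

```text
[376.328 223.381]
pos [264.033 593.192 217.612] rot [179.998   0.13   66.008] F [-1.143 -0.027 -0.809] w 92.91558599036298 t 0.1
shift tool mm [-291.977  252.959   98.283] -> norm [-2.92   2.53   0.983] turn rotvec deg [ 0.029  0.128 24.411] norm [0.    0.001 0.136]
```

Candidates for the plate: the large slotted plate on the jig (top 303,257), the small loose plate on the bench (190,293), and white paper (325,70). I choose the one on the jig; the crop shows its slot facing the peg at (345,249), two holes and the 130x90 size.

Emit:
jog_arm(targets=[[[-0.243, 0.211, 0.05, 0, 0, 0, 0.29], [-0.243, 0.211, 0.05, 0, 0, 0, 0.29], [-0.243, 0.211, 0.05, 0, 0, 0, 0.29], [-0.243, 0.211, 0.05, 0, 0, 0, 0.29], [-0.243, 0.211, 0.05, 0, 0, 0, 0.29], [-0.243, 0.211, 0.05, 0, 0, 0, 0.29], [-0.243, 0.211, 0.05, 0, 0, 0, 0.29], [-0.243, 0.211, 0.05, 0, 0, 0, 0.29], [-0.243, 0.211, 0.05, 0, 0, 0, 0.29], [-0.243, 0.211, 0.05, 0, 0, 0, 0.29], [-0.243, 0.211, 0.05, 0, 0, 0, 0.29], [-0.243, 0.211, 0.05, 0, 0, 0, 0.29]]])

```text
time: 1.1
tcp_pos: [377.0, 222.8, 158.3]
tcp_rot: [-180.0, 0.0, 66.0]
wrist_force: [-0.0, 0.1, 0.3]
gripper_width: 59.8
```

Emit:
jog_arm(targets=[[[0, 0, 0, 0, 0, 0.034, 0.29], [0, 0, 0, 0, 0, 0.034, 0.29], [0, 0, 0, 0, 0, 0.034, 0.29], [0, 0, 0, 0, 0, 0.034, 0.29], [0, 0, 0, 0, 0, 0, 0.29], [0, 0, 0, 0, 0, 0, 0.29]]])

```text
time: 1.6
tcp_pos: [376.8, 224.4, 158.5]
tcp_rot: [180.0, 0.0, 41.7]
wrist_force: [0.1, 0.1, 0.4]
gripper_width: 60.0
```

```bash
python3 - <<'E'
from nav import *
togo([376.3,223.4,17],41.6)
E
```

```text
pos [376.809 224.401 158.484] rot [179.993   0.038  41.698] F [0.109 0.068 0.421] w 59.96143516888464 t 1.6
shift tool mm [ -0.953   0.392 141.484] -> norm [-0.01   0.004  1.415] turn rotvec deg [0.007 0.038 0.098] norm [0.    0.    0.001]
```

Emit:
jog_arm(targets=[[[-0.01, 0, 0.25, 0, 0, 0, 0.29], [0, 0, 0.25, 0, 0, 0, 0.29], [0, 0, 0.25, 0, 0, 0, 0.29], [0, 0, 0.25, 0, 0, 0, 0.29], [0, 0, 0.2, 0, 0, 0, 0.29], [0, 0, 0.15, 0, 0, 0, 0.29], [0, 0, 0.06, 0, 0, 0, 0.29], [0, 0, 0, 0, 0, 0, 0.29], [0, 0, 0, 0, 0, 0, 0.29]]])

```text
time: 2.35
tcp_pos: [376.5, 223.9, 17.8]
tcp_rot: [-180.0, -0.0, 41.6]
wrist_force: [0.3, 0.0, -0.7]
gripper_width: 59.8
```

```bash
python3 - <<'E'
from nav import *
from rig import viewer
c=viewer.camera("top");np.savez("top1.npz",**c);crop(c,"pics/top1.png",200,140,200,200,3)
c=viewer.camera("scene");np.savez("scene1.npz",**c);crop(c,"pics/scene1.png",180,180,220,180,3)
togo([376.3,223.4,17],41.6)
E
```

```text
pos [376.909 224.208  18.519] rot [179.989  -0.109  41.562] F [-0.333  0.251  0.446] w 59.91134948872279 t 2.45
shift tool mm [-0.994  0.2    1.517] -> norm [-0.01   0.002  0.015] turn rotvec deg [ 0.011 -0.109 -0.038] norm [ 0.    -0.001 -0.   ]
```

View pics/top1.png

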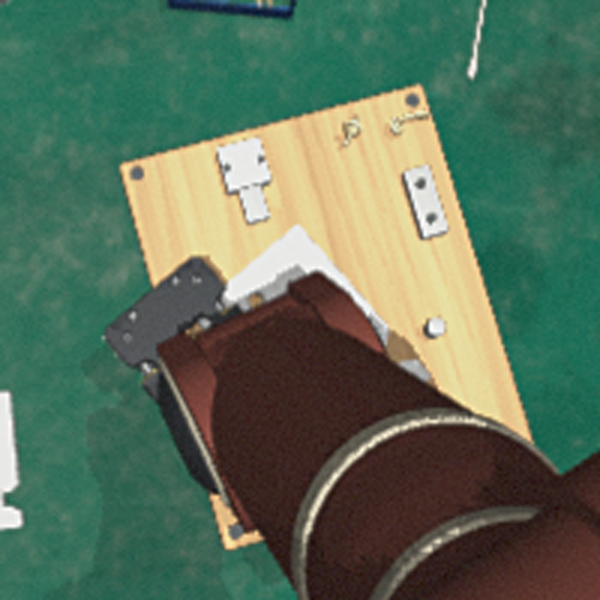

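View pics/scene1.png

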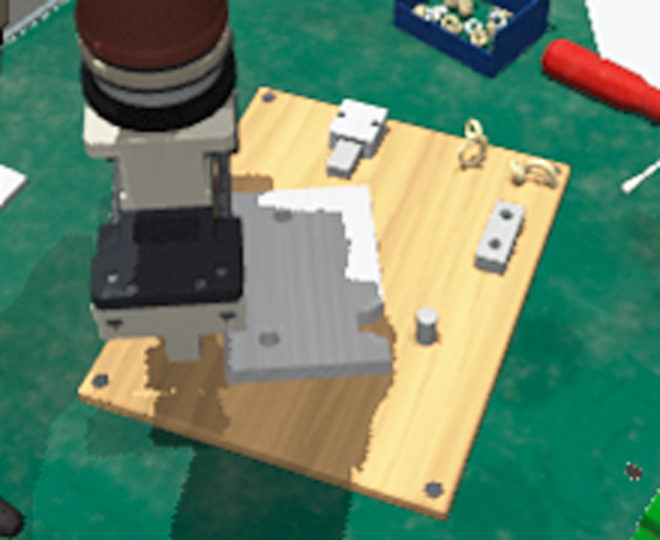

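Emit:
jog_arm(targets=[[[0, 0.02, 0.01, 0, 0, 0, 0.29], [0, 0.02, 0, 0, 0, 0, 0.29], [0, 0.02, 0, 0, 0, 0, 0.29], [0, 0.02, 0, 0, 0, 0, 0.29], [0, 0.02, 0, 0, 0, 0, 0.29]]])

```text
time: 2.87
tcp_pos: [383.2, 216.1, 16.9]
tcp_rot: [180.0, -0.0, 41.5]
wrist_force: [0.7, 0.1, -0.2]
gripper_width: 60.0
```

Emit:
jog_arm(targets=[[[-0.001, 0.01, 0, 0, 0, 0, 0.29], [-0.002, 0.01, 0, 0, 0, 0, 0.29], [-0.002, 0.01, 0, 0, 0, 0, 0.29], [-0.002, 0.01, 0, 0, 0, 0, 0.29]]])

```text
time: 3.2
tcp_pos: [384.7, 213.7, 16.7]
tcp_rot: [-179.9, -0.0, 41.6]
wrist_force: [-1.3, 2.7, 0.3]
gripper_width: 60.1
```

Emit:
jog_arm(targets=[[[-0.002, 0.01, 0, 0, 0, 0, 0.29], [-0.002, 0.01, 0, 0, 0, 0, 0.29], [-0.002, 0.01, 0, 0, 0, 0, 0.29], [-0.002, 0.01, 0, 0, 0, 0, 0.29]]])

```text
time: 3.53
tcp_pos: [387.1, 209.5, 16.7]
tcp_rot: [-180.0, -0.0, 41.6]
wrist_force: [-0.8, 1.3, 0.5]
gripper_width: 59.5
```

Emit:
jog_arm(targets=[[[-0.002, 0.01, 0, 0, 0, 0, 0.29], [-0.002, 0.01, 0, 0, 0, 0, 0.29], [-0.002, 0.01, 0, 0, 0, 0, 0.29], [-0.002, 0.01, 0, 0, 0, 0, 0.29]]])

```text
time: 3.87
tcp_pos: [389.2, 205.8, 16.7]
tcp_rot: [-180.0, -0.0, 41.5]
wrist_force: [-0.8, 3.1, 0.5]
gripper_width: 60.2
```

```bash
cat > look.py <<'E'
from nav import *
from rig import viewer
import sys
n=sys.argv[1]
c=viewer.camera("scene");np.savez(f"scene{n}.npz",**c);crop(c,f"pics/scene{n}.png",200,220,150,120,5)
E
python3 look.py 2
```

```text
(no output)
```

View pics/scene2.png

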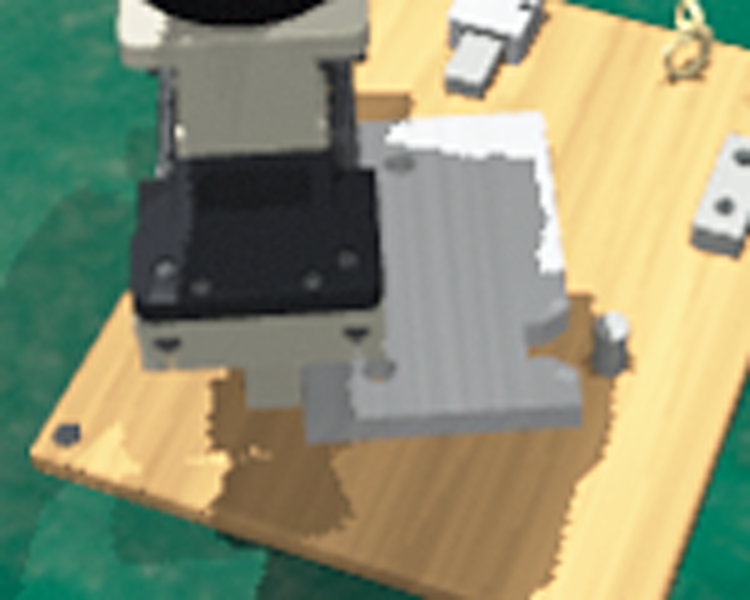

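```bash
cat > two.py <<'E'
from nav import *
def est(c,A,B,pegpx):
    """A=(+x,-y) corner, B=(-x,-y) corner top z24, peg top z34: slot rel peg in jig & angle & peg in plate coords"""
    a=onz(c,*A,24)[:2];b=onz(c,*B,24)[:2];p=onz(c,*pegpx,34)[:2]
    th=np.arctan2(*(a-b)[::-1]);m=(a+b)/2
    slot=m+R2(th)@[-38,10]
    print("len",np.linalg.norm(a-b),"th-jig",th-JT,"slot rel peg jig",R2(JT).T@(slot-p),"peg in plate",R2(th).T@(p-slot))
E
python3 - <<'E'
from two import *
c=np.load("scene0.npz")
f=lambda p,o,s:((p[0]+.5)/s-.5+o[0],(p[1]+.5)/s-.5+o[1])
o,s=(200,200),3.8
est(c,f((389,160),o,s),f((418,384),o,s),f((465,322),o,s))
o,s=(200,220),5
est(c,f((544,112),o,s),f((582,401),o,s),f((616,322),o,s))
E
```

```text
len 130.76780728874033 th-jig 0.43241994239999865 slot rel peg jig [-10.25   31.198] peg in plate [ -3.768 -32.622]
len 128.2424577177591 th-jig 0.42452074174806614 slot rel peg jig [-7.168 22.435] peg in plate [ -2.709 -23.396]
```

Emit:
jog_arm(targets=[[[-0.002, 0.013, 0, 0, 0, 0, 0.29], [-0.002, 0.013, 0, 0, 0, 0, 0.29], [-0.002, 0.013, 0, 0, 0, 0, 0.29], [-0.002, 0.013, 0, 0, 0, 0, 0.29]]])

```text
time: 4.25
tcp_pos: [392.0, 201.3, 16.7]
tcp_rot: [-180.0, 0.0, 41.5]
wrist_force: [-2.2, 3.0, 1.5]
gripper_width: 60.1
```

Emit:
jog_arm(targets=[[[-0.002, 0.012, 0, 0, 0, 0, 0.29], [-0.002, 0.012, 0, 0, 0, 0, 0.29], [-0.002, 0.012, 0, 0, 0, 0, 0.29], [-0.002, 0.012, 0, 0, 0, 0, 0.29]]])

```text
time: 4.58
tcp_pos: [394.6, 197.2, 16.7]
tcp_rot: [-180.0, 0.0, 41.5]
wrist_force: [-2.2, 2.9, 2.3]
gripper_width: 60.4
```

```bash
python3 look.py 3
```

```text
(no output)
```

View pics/scene3.png

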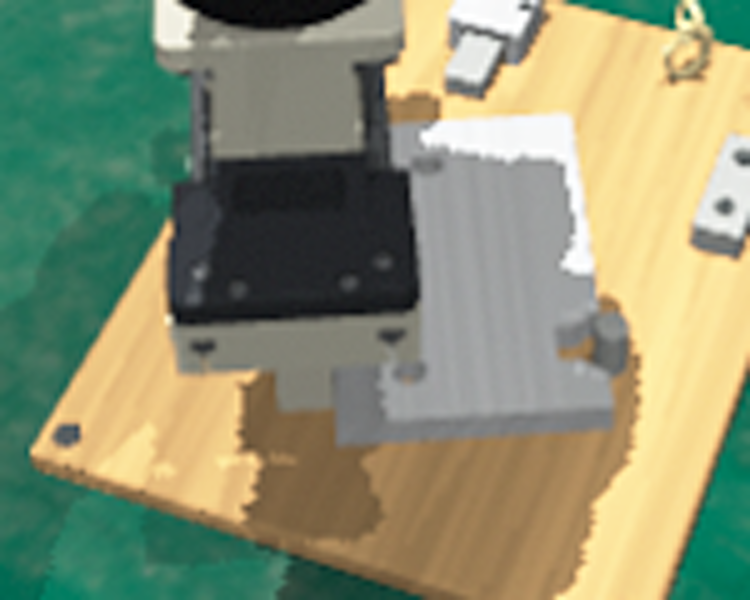

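```bash
python3 - <<'E'
from two import *
c=np.load("scene3.npz")
f=lambda p,o,s:((p[0]+.5)/s-.5+o[0],(p[1]+.5)/s-.5+o[1])
o,s=(200,220),5
est(c,f((571,114),o,s),f((613,404),o,s),f((612,322),o,s))
E
```

```text
len 128.41556591305988 th-jig 0.42633250745700085 slot rel peg jig [-4.299 11.549] peg in plate [ -0.861 -12.293]
```

Emit:
jog_arm(targets=[[[-0.001, 0.01, 0, 0, 0, 0, 0.29], [-0.001, 0.01, 0, 0, 0, 0, 0.29], [-0.001, 0.01, 0, 0, 0, 0, 0.29], [-0.001, 0.01, 0, 0, 0, 0, 0.29]]])

```text
time: 4.97
tcp_pos: [396.9, 193.9, 16.6]
tcp_rot: [-180.0, 0.0, 41.5]
wrist_force: [-2.1, 2.5, 1.5]
gripper_width: 60.1
```

Emit:
jog_arm(targets=[[[-0.001, 0.01, 0, 0, 0, 0, 0.29], [-0.001, 0.01, 0, 0, 0, 0, 0.29], [-0.001, 0.01, 0, 0, 0, 0, 0.29], [-0.001, 0.01, 0, 0, 0, 0, 0.29]]])

```text
time: 5.3
tcp_pos: [399.3, 190.6, 16.7]
tcp_rot: [-180.0, 0.0, 41.5]
wrist_force: [-2.3, 1.8, 2.7]
gripper_width: 59.8
```

Emit:
jog_arm(targets=[[[0, 0.006, 0, 0, 0, 0, 0.29], [0, 0.006, 0, 0, 0, 0, 0.29]]])

```text
time: 5.47
tcp_pos: [400.0, 189.7, 16.6]
tcp_rot: [-180.0, 0.0, 41.5]
wrist_force: [-1.3, 2.1, 3.4]
gripper_width: 59.9
```

Emit:
jog_arm(targets=[[[0, 0.006, 0, 0, 0, 0, 0.29], [0, 0.006, 0, 0, 0, 0, 0.29]]])

```text
time: 5.63
tcp_pos: [400.7, 188.8, 16.6]
tcp_rot: [-180.0, 0.0, 41.5]
wrist_force: [-2.3, 2.1, 3.0]
gripper_width: 59.8
```

```bash
python3 look.py 4
```

```text
(no output)
```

View pics/scene4.png

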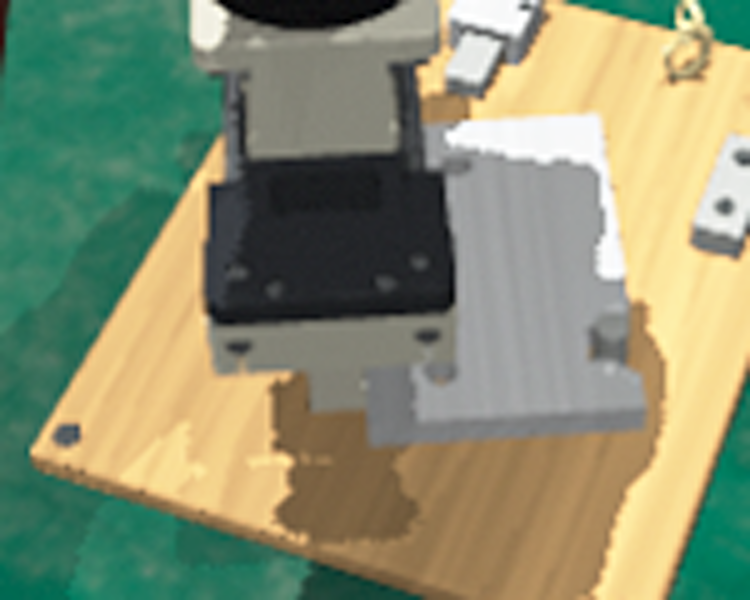

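Peg (crop 608,330) is now well inside the slot, a couple of millimetres short of its bottom. I continue in small steps until the force rises.

Emit:
jog_arm(targets=[[[0, 0.005, 0, 0, 0, 0, 0.29], [0, 0.005, 0, 0, 0, 0, 0.29]]])

```text
time: 5.85
tcp_pos: [401.4, 188.1, 16.6]
tcp_rot: [-180.0, 0.0, 41.5]
wrist_force: [-1.7, 2.1, 2.4]
gripper_width: 60.4
```

Emit:
jog_arm(targets=[[[0, 0.005, 0, 0, 0, 0, 0.29], [0, 0.005, 0, 0, 0, 0, 0.29]]])

```text
time: 6.02
tcp_pos: [402.0, 187.4, 16.6]
tcp_rot: [-180.0, 0.0, 41.5]
wrist_force: [-2.6, 4.4, 2.2]
gripper_width: 60.2
```

Emit:
jog_arm(targets=[[[0, 0.004, 0, 0, 0, 0, 0.29]]])

```text
time: 6.1
tcp_pos: [402.0, 187.4, 16.6]
tcp_rot: [-180.0, 0.0, 41.5]
wrist_force: [-3.6, 3.8, 2.5]
gripper_width: 60.2
```

Emit:
jog_arm(targets=[[[0, 0.004, 0, 0, 0, 0, 0.29]]])

```text
time: 6.18
tcp_pos: [402.0, 187.4, 16.6]
tcp_rot: [-179.9, 0.0, 41.6]
wrist_force: [-4.4, 5.1, 3.2]
gripper_width: 59.8
```

Emit:
jog_arm(targets=[[[0, 0.004, 0, 0, 0, 0, 0.29]]])

```text
time: 6.27
tcp_pos: [402.1, 187.3, 16.6]
tcp_rot: [-179.9, 0.0, 41.6]
wrist_force: [-4.0, 4.9, 3.4]
gripper_width: 59.8
```

Emit:
jog_arm(targets=[[[0, 0.005, 0, 0, 0, 0, 0.29], [0, 0.005, 0, 0, 0, 0, 0.29]]])

```text
time: 6.43
tcp_pos: [402.1, 187.3, 16.6]
tcp_rot: [-179.8, 0.1, 41.6]
wrist_force: [-6.2, 6.5, 4.2]
gripper_width: 60.0
```

```bash
python3 look.py 5
```

```text
(no output)
```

View pics/scene5.png

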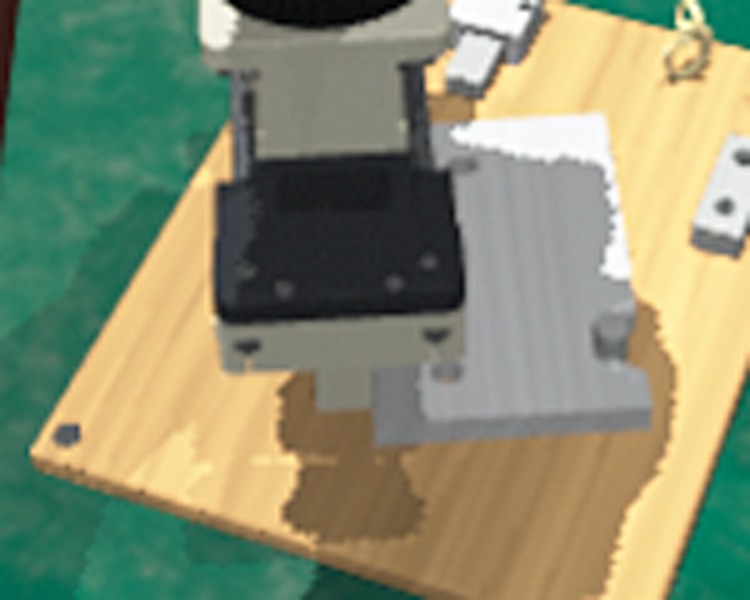

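Emit:
jog_arm(targets=[[[0, -0.05, 0, 0, 0, 0, 0.29], [0, -0.15, 0, 0, 0, 0, 0.29], [0, -0.05, -0.2, 0, 0, 0, 0.29], [0, 0, -0.25, 0, 0, 0, -1], [0, 0, -0.1, 0, 0, 0, -1], [0, 0, 0, 0, 0, 0, -1]]])

```text
time: 6.98
tcp_pos: [389.5, 204.3, 73.5]
tcp_rot: [179.8, -0.3, 41.4]
wrist_force: [0.2, 0.6, 0.5]
gripper_width: 44.4
```

```bash
python3 - <<'E'
from nav import *
from rig import viewer
c=viewer.camera("top");np.savez("top6.npz",**c);crop(c,"pics/top6.png",230,160,160,170,3.5)
c=viewer.camera("scene");np.savez("scene6.npz",**c);crop(c,"pics/scene6.png",200,220,150,120,5)
E
```

```text
(no output)
```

View pics/top6.png

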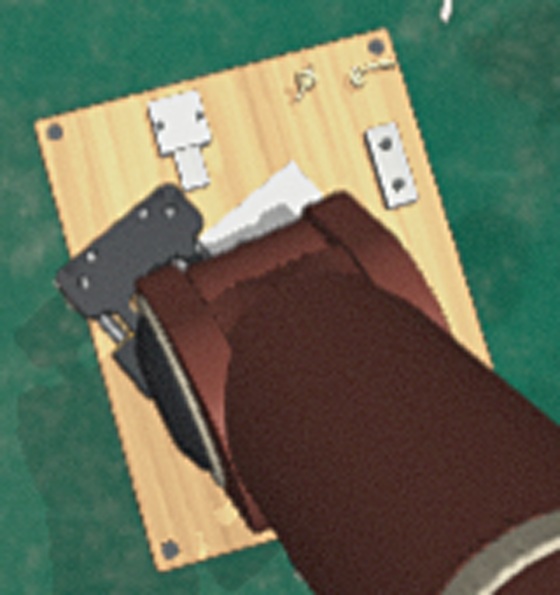

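View pics/scene6.png

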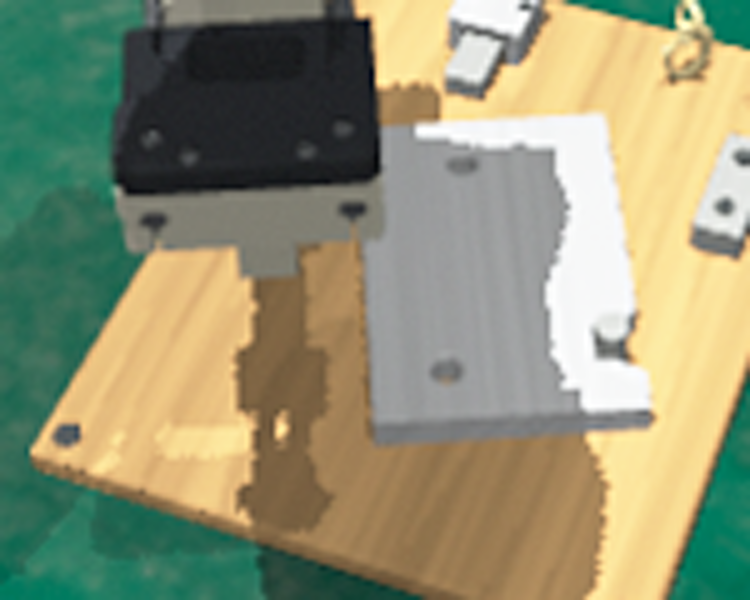

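```bash
python3 - <<'E'
from two import *
c=np.load("scene6.npz")
f=lambda p,o,s:((p[0]+.5)/s-.5+o[0],(p[1]+.5)/s-.5+o[1])
o,s=(200,220),5
est(c,f((605,115),o,s),f((652,412),o,s),f((612,322),o,s))
c=np.load("top6.npz")
f2=lambda p:((p[0]+.5)/3.5-.5+230,(p[1]+.5)/3.5-.5+160)
q=onz(c,*f2((292,160)),24)[:2]
th=JT+.43
print("top corner +x-y",R2(JT).T@(q-PEG),"pred",R2(.43)@[103,-10])
tgt=PEG+R2(th)@[74,80+17.5+10]; print("tgt",tgt)
# closed: tool x along plate -y  => yaw = th-90deg ; jaw half extent 17.5
togo([*tgt,70],np.rad2deg(th)-90)
togo([*tgt,70],np.rad2deg(th)+90)
print(robot.read_state()["q"])
E
```

```text
len 131.02095068760326 th-jig 0.4261015330097992 slot rel peg jig [-1.725 -0.606] peg in plate [ 1.821 -0.161]
top corner +x-y [98.233 33.1  ] pred [97.792 33.848]
tgt [429.131 235.352]
pos [387.9   203.729  71.621] rot [179.918  -0.05   41.44 ] F [-1.074 -0.318 -0.469] w 37.00260314535885 t 7.0833
shift tool mm [51.837  3.579  1.671] -> norm [0.518 0.036 0.017] turn rotvec deg [ 0.025 -0.104 89.957] norm [ 0.    -0.001  0.5  ]
pos [387.9   203.729  71.621] rot [179.918  -0.05   41.44 ] F [-1.074 -0.318 -0.469] w 37.00260314535885 t 7.0833
shift tool mm [51.837  3.579  1.671] -> norm [0.518 0.036 0.017] turn rotvec deg [  0.104   0.025 -90.043] norm [ 0.001  0.    -0.5  ]
[-33.805  30.857   4.548 124.593  -5.425  24.662  16.471]
```

Emit:
jog_arm(targets=[[[0.26, 0.018, 0, 0, 0, 0, -1], [0.26, 0.018, 0, 0, 0, 0, -1], [0, 0, 0, 0, 0, 0.0385, -1], [0, 0, 0, 0, 0, 0.0385, -1], [0, 0, 0, 0, 0, 0.0385, -1], [0, 0, 0, 0, 0, 0.0385, -1], [0, 0, 0, 0, 0, 0.0385, -1], [0, 0, 0, 0, 0, 0.0385, -1], [0, 0, 0, 0, 0, 0.0385, -1]]])

```text
time: 7.83
tcp_pos: [428.2, 235.1, 70.2]
tcp_rot: [179.8, 0.1, -7.4]
wrist_force: [-0.1, -0.6, -0.2]
gripper_width: 0.3
```

Emit:
jog_arm(targets=[[[0, 0, 0, 0, 0, 0.0385, -1], [0, 0, 0, 0, 0, 0.0385, -1], [0, 0, 0, 0, 0, 0.0385, -1], [0, 0, 0, 0, 0, 0.0385, -1], [0, 0, 0, 0, 0, 0.0385, -1], [0, 0, 0, 0, 0, 0.0385, -1], [0, 0, 0, 0, 0, 0, -1], [0, 0, 0, 0, 0, 0, -1]]])

```text
time: 8.5
tcp_pos: [428.1, 235.4, 70.5]
tcp_rot: [179.9, -0.1, -48.4]
wrist_force: [0.4, 0.5, 0.8]
gripper_width: 0.8
```

```bash
python3 - <<'E'
from nav import *
from rig import viewer
th=JT+.43
tgt=PEG+R2(th)@[74,80+17.5+10]; print("tgt",tgt)
togo([*tgt,17],np.rad2deg(th)-90)
c=viewer.camera("scene");crop(c,"pics/scene7.png",200,180,170,160,3.5)
E
```

```text
tgt [429.131 235.352]
pos [428.103 235.422  70.545] rot [179.852  -0.072 -48.417] F [0.395 0.481 0.78 ] w 0.8380408508870758 t 8.5
shift tool mm [ 0.668 -0.861 53.544] -> norm [ 0.007 -0.009  0.535] turn rotvec deg [ 0.148 -0.072  0.101] norm [ 0.001 -0.     0.001]
```

View pics/scene7.png

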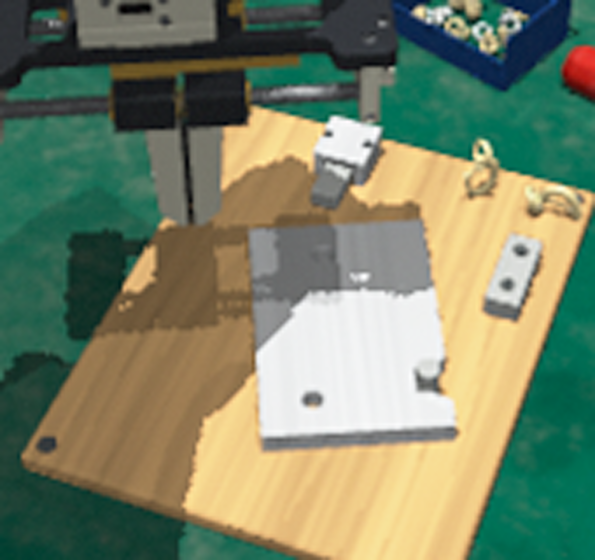

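Emit:
jog_arm(targets=[[[0.007, -0.009, 0.12, 0, 0, 0, -1], [0, 0, 0.12, 0, 0, 0, -1], [0, 0, 0.12, 0, 0, 0, -1], [0, 0, 0.1, 0, 0, 0, -1], [0, 0, 0.07, 0, 0, 0, -1], [0, 0, 0, 0, 0, 0, -1], [0.02, 0, 0, 0, 0, 0, -1], [0.02, 0, 0, 0, 0, 0, -1], [0.01, 0, 0, 0, 0, 0, -1]]])

```text
time: 9.3
tcp_pos: [433.7, 232.4, 19.2]
tcp_rot: [-179.9, -0.0, -48.6]
wrist_force: [-0.3, -0.6, 0.4]
gripper_width: 0.5
```

Emit:
jog_arm(targets=[[[0.01, 0, 0, 0, 0, 0, -1], [0.01, 0, 0, 0, 0, 0, -1]]])

```text
time: 9.47
tcp_pos: [434.5, 231.1, 19.0]
tcp_rot: [-180.0, -0.0, -48.6]
wrist_force: [0.0, -0.3, -0.8]
gripper_width: 0.2
```

Emit:
jog_arm(targets=[[[0.008, 0, 0, 0, 0, 0, -1], [0.008, 0, 0, 0, 0, 0, -1]]])

```text
time: 9.63
tcp_pos: [435.3, 229.9, 18.8]
tcp_rot: [-180.0, -0.0, -48.6]
wrist_force: [0.7, -0.3, 0.4]
gripper_width: 0.1
```

Emit:
jog_arm(targets=[[[0.008, 0, 0.02, 0, 0, 0, -1], [0.005, 0, 0, 0, 0, 0, -1]]])

```text
time: 9.8
tcp_pos: [436.0, 228.8, 16.4]
tcp_rot: [180.0, 0.0, -48.6]
wrist_force: [0.8, -0.1, -1.3]
gripper_width: 0.5
```

Emit:
jog_arm(targets=[[[0.006, 0, 0, 0, 0, 0, -1], [0.006, 0, 0, 0, 0, 0, -1]]])

```text
time: 9.97
tcp_pos: [436.9, 228.0, 16.6]
tcp_rot: [180.0, 0.0, -48.6]
wrist_force: [-0.3, -0.1, 0.6]
gripper_width: 0.7
```

Emit:
jog_arm(targets=[[[0.008, 0, 0, 0, 0, 0, -1], [0.006, 0, 0, 0, 0, 0, -1]]])

```text
time: 10.13
tcp_pos: [437.9, 226.9, 16.6]
tcp_rot: [180.0, -0.0, -48.6]
wrist_force: [-0.3, -0.7, 0.9]
gripper_width: 0.5
```

```bash
python3 - <<'E'
from nav import *
from rig import viewer
c=viewer.camera("scene");crop(c,"pics/scene8.png",200,200,150,120,5)
E
```

```text
(no output)
```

View pics/scene8.png

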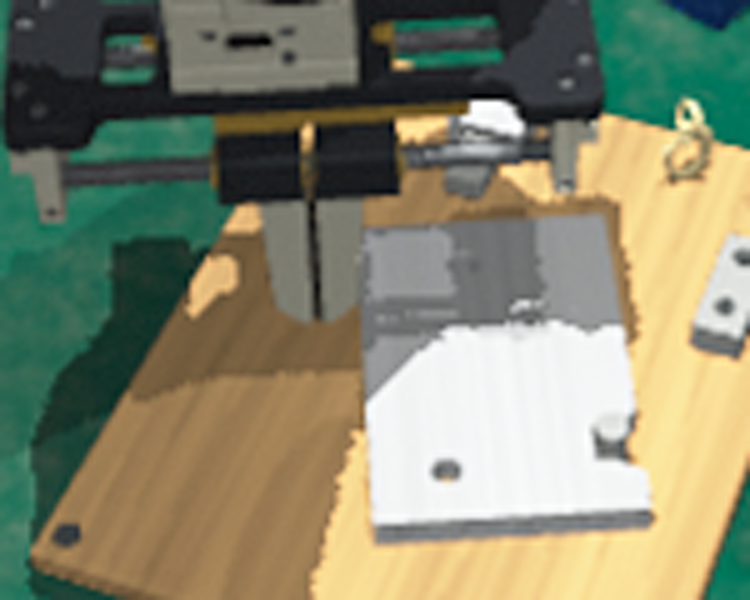

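Emit:
jog_arm(targets=[[[0.01, 0, 0.01, 0, 0, 0, -1], [0.008, 0, 0, 0, 0, 0, -1]]])

```text
time: 10.35
tcp_pos: [438.7, 225.9, 15.5]
tcp_rot: [180.0, 0.0, -48.5]
wrist_force: [-0.6, 2.2, 0.7]
gripper_width: 0.6
```

Emit:
jog_arm(targets=[[[0.008, 0, 0, 0, 0, 0, -1], [0.008, 0, 0, 0, 0, 0, -1]]])

```text
time: 10.52
tcp_pos: [439.5, 225.4, 15.6]
tcp_rot: [180.0, 0.1, -48.5]
wrist_force: [-1.5, 2.2, 0.4]
gripper_width: 0.3
```

Emit:
jog_arm(targets=[[[0.008, 0, 0, 0, 0, 0, -1], [0.008, 0, 0, 0, 0, 0, -1]]])

```text
time: 10.68
tcp_pos: [441.0, 224.3, 15.7]
tcp_rot: [-180.0, 0.1, -48.5]
wrist_force: [-1.5, 3.4, -0.4]
gripper_width: 0.6
```

Emit:
jog_arm(targets=[[[0.008, 0, 0, 0, 0, 0, -1], [0.008, 0, 0, 0, 0, 0, -1]]])

```text
time: 10.85
tcp_pos: [441.8, 224.0, 15.8]
tcp_rot: [-179.9, 0.2, -48.5]
wrist_force: [-1.8, 6.6, 1.3]
gripper_width: 0.6
```

Emit:
jog_arm(targets=[[[0.01, -0.014, 0, 0, 0, 0.008, -1], [0.01, -0.014, 0, 0, 0, 0.008, -1], [0.011, -0.014, 0, 0, 0, 0.008, -1]]])

```text
time: 11.1
tcp_pos: [446.9, 224.3, 15.8]
tcp_rot: [-180.0, 0.2, -52.9]
wrist_force: [-1.7, 5.8, 1.9]
gripper_width: 0.4
```

Emit:
jog_arm(targets=[[[0.011, -0.014, 0, 0, 0, 0.005, -1], [0.011, -0.014, 0, 0, 0, 0.005, -1], [0.011, -0.014, 0, 0, 0, 0.005, -1]]])

```text
time: 11.35
tcp_pos: [452.5, 224.0, 15.8]
tcp_rot: [-180.0, 0.1, -55.5]
wrist_force: [-1.4, 5.7, 1.3]
gripper_width: 0.3
```

```bash
python3 - <<'E'
from nav import *
from rig import viewer
c=viewer.camera("scene");np.savez("scene9.npz",**c);crop(c,"pics/scene9.png",200,200,150,120,5)
s=robot.read_state()
for th in (.64,.6,.56,.52):print(th,R2(th).T@(s["tcp_pos"][:2]-PEG))
E
```

```text
0.64 [77.077 89.815]
0.6 [73.424 92.825]
0.56 [69.653 95.687]
0.52 [65.771 98.396]
```

View pics/scene9.png

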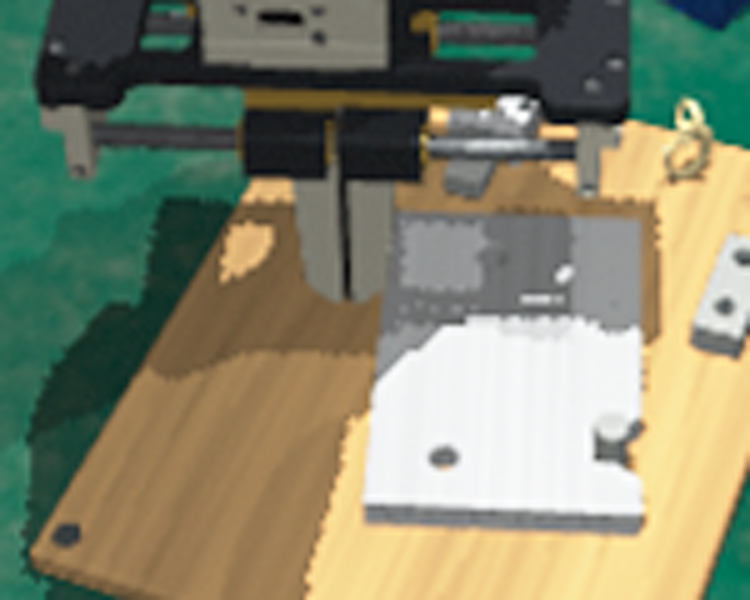

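Emit:
jog_arm(targets=[[[0.011, -0.014, 0, 0, 0, 0.005, -1], [0.011, -0.014, 0, 0, 0, 0.005, -1], [0.011, -0.014, 0, 0, 0, 0.005, -1], [0.011, -0.014, 0, 0, 0, 0.005, -1]]])

```text
time: 11.73
tcp_pos: [459.8, 223.2, 15.9]
tcp_rot: [-179.9, 0.1, -59.1]
wrist_force: [-1.4, 5.8, 1.7]
gripper_width: 0.6
```

Emit:
jog_arm(targets=[[[0.011, -0.014, 0, 0, 0, 0.005, -1], [0.011, -0.014, 0, 0, 0, 0.005, -1], [0.011, -0.014, 0, 0, 0, 0.005, -1], [0.011, -0.014, 0, 0, 0, 0.005, -1]]])

```text
time: 12.07
tcp_pos: [467.2, 222.0, 15.9]
tcp_rot: [-179.9, 0.1, -62.8]
wrist_force: [-0.8, 4.1, 2.0]
gripper_width: 0.3
```

```bash
python3 - <<'E'
from nav import *
from rig import viewer
c=viewer.camera("scene");np.savez("scene10.npz",**c);crop(c,"pics/scene10.png",200,200,150,120,5)
s=robot.read_state();print(s["tcp_pos"],s["wrist_force"])
for th in (.56,.52,.48,.44,.4):print(th,R2(th).T@(s["tcp_pos"][:2]-PEG))
E
```

```text
[467.702 221.84   15.898] [0.12  4.457 1.495]
0.56 [80.958 86.203]
0.52 [77.446 89.372]
0.48 [73.81  92.397]
0.44 [70.056 95.275]
0.4 [66.19 98.  ]
```

View pics/scene10.png

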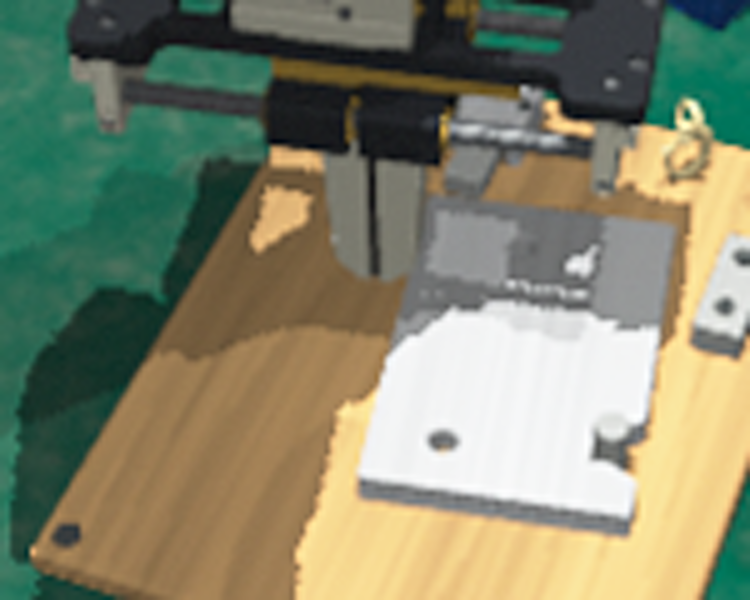

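```bash
python3 - <<'E'
from two import *
f=lambda p,o,s:((p[0]+.5)/s-.5+o[0],(p[1]+.5)/s-.5+o[1])
o,s=(200,200),5
est(np.load("scene9.npz"),f((641,213),o,s),f((643,512),o,s),f((611,424),o,s))
est(np.load("scene10.npz"),f((679,224),o,s),f((632,514),o,s),f((611,424),o,s))
c=np.load("scene10.npz");crop(c,"pics/s10z.png",290,255,60,50,12)
E
```

```text
len 131.83134483150386 th-jig 0.3050453214925645 slot rel peg jig [ 0.871 -0.509] peg in plate [-0.677  0.747]
len 129.18918352334362 th-jig 0.17234603066770443 slot rel peg jig [-0.255 -0.944] peg in plate [0.413 0.886]
```

View pics/s10z.png

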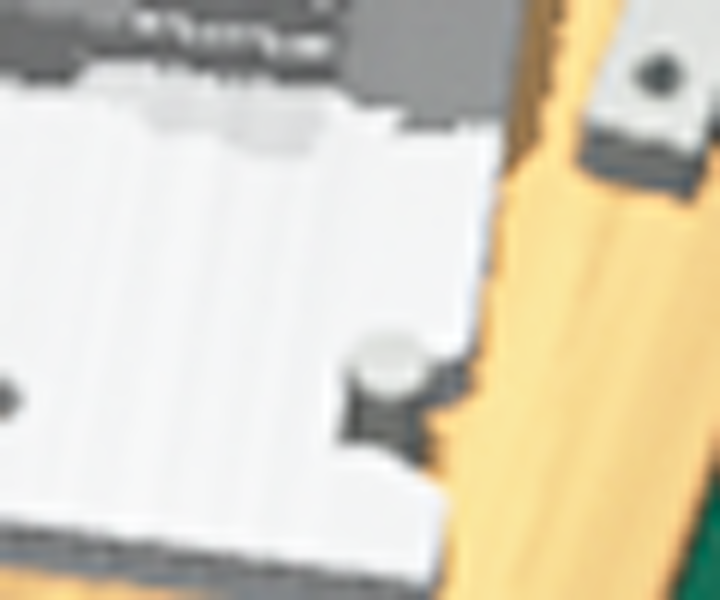

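Emit:
jog_arm(targets=[[[0.011, -0.014, 0, 0, 0, 0.005, -1], [0.011, -0.014, 0, 0, 0, 0.005, -1], [0.011, -0.014, 0, 0, 0, 0.005, -1]]])

```text
time: 12.37
tcp_pos: [472.3, 220.8, 15.9]
tcp_rot: [-179.9, 0.1, -65.4]
wrist_force: [-0.8, 4.6, 1.0]
gripper_width: 0.4
```

Emit:
jog_arm(targets=[[[0.011, -0.014, 0, 0, 0, 0.005, -1], [0.011, -0.014, 0, 0, 0, 0.005, -1]]])

```text
time: 12.53
tcp_pos: [476.0, 219.9, 15.9]
tcp_rot: [-179.9, 0.1, -67.3]
wrist_force: [-0.7, 4.2, 1.5]
gripper_width: 0.4
```

Emit:
jog_arm(targets=[[[0.011, -0.014, 0, 0, 0, 0.005, -1]]])

```text
time: 12.62
tcp_pos: [477.7, 219.4, 15.9]
tcp_rot: [-179.9, 0.1, -68.2]
wrist_force: [0.6, 5.6, 1.4]
gripper_width: 0.4
```

```bash
python3 - <<'E'
from nav import *
from rig import viewer
c=viewer.camera("scene");np.savez("scene11.npz",**c);crop(c,"pics/scene11.png",220,190,130,110,6)
s=robot.read_state();print(s["tcp_pos"],s["tcp_rot"],s["wrist_force"],R2(JT).T@s["wrist_force"][:2])
for th in (.48,.44,.4,.36,.32):print(th,R2(th).T@(s["tcp_pos"][:2]-PEG))
E
```

```text
[478.268 219.131  15.951] [-179.876    0.047  -68.206] [-0.439  5.366  1.363] [1.135 5.263]
0.48 [81.931 85.116]
0.44 [78.462 88.324]
0.4 [74.867 91.391]
0.36 [71.152 94.312]
0.32 [67.324 97.081]
```

View pics/scene11.png

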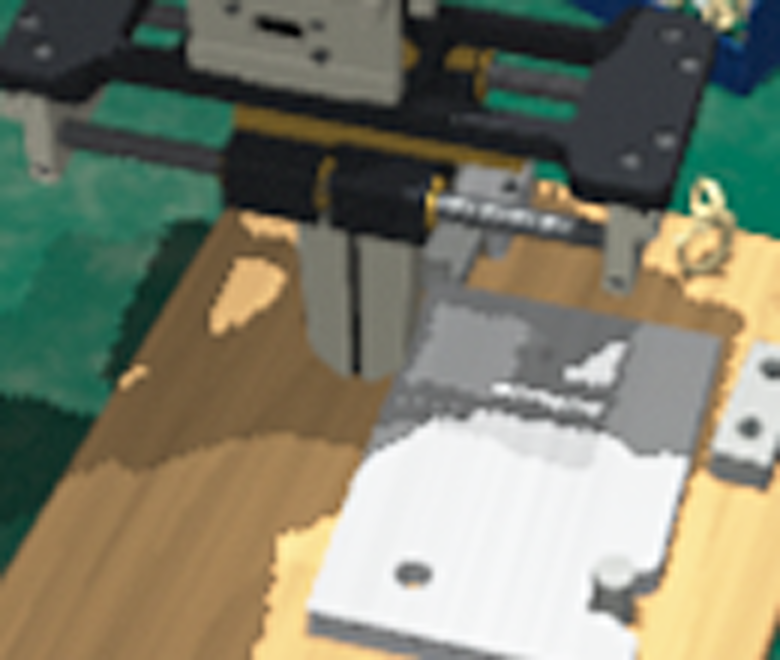

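Emit:
jog_arm(targets=[[[0.011, -0.014, 0, 0, 0, 0.005, -1], [0.011, -0.014, 0, 0, 0, 0.005, -1]]])

```text
time: 12.83
tcp_pos: [480.9, 218.3, 15.9]
tcp_rot: [-179.9, 0.1, -70.0]
wrist_force: [-0.8, 5.5, 2.5]
gripper_width: 0.4
```

Emit:
jog_arm(targets=[[[0.01, -0.012, 0, 0, 0, 0.005, -1]]])

```text
time: 12.92
tcp_pos: [482.5, 217.8, 15.9]
tcp_rot: [-179.9, 0.1, -70.9]
wrist_force: [-1.4, 6.7, 2.5]
gripper_width: 0.4
```

Emit:
jog_arm(targets=[[[0.01, -0.012, 0, 0, 0, 0.005, -1]]])

```text
time: 13.0
tcp_pos: [482.8, 217.9, 15.8]
tcp_rot: [179.9, 0.2, -71.7]
wrist_force: [-3.7, 7.9, 4.7]
gripper_width: 0.4
```

Emit:
jog_arm(targets=[[[0.008, 0, 0, 0, 0, 0.004, -1]]])

```text
time: 13.08
tcp_pos: [483.0, 217.9, 15.9]
tcp_rot: [179.9, 0.3, -72.4]
wrist_force: [-2.0, 7.7, 3.7]
gripper_width: 0.9
```

Emit:
jog_arm(targets=[[[0.006, 0, 0, 0, 0, 0.003, -1]]])

```text
time: 13.17
tcp_pos: [483.1, 217.8, 15.9]
tcp_rot: [180.0, 0.3, -72.9]
wrist_force: [-2.1, 8.9, 3.8]
gripper_width: 0.4
```

```bash
python3 - <<'E'
from nav import *
from rig import viewer
c=viewer.camera("scene");np.savez("scene12.npz",**c);crop(c,"pics/scene12.png",220,190,130,110,6)
s=robot.read_state();print(s["tcp_pos"],s["tcp_rot"],s["wrist_force"],R2(JT).T@s["wrist_force"][:2])
for th in (.36,.34,.32,.294):print(th,R2(th).T@(s["tcp_pos"][:2]-PEG))
E
```

```text
[483.111 217.875  15.888] [179.967   0.299 -72.935] [-1.682  7.944  3.108] [0.692 8.09 ]
0.36 [75.243 91.43 ]
0.34 [73.399 92.917]
0.32 [71.527 94.366]
0.294 [69.049 96.193]
```

View pics/scene12.png

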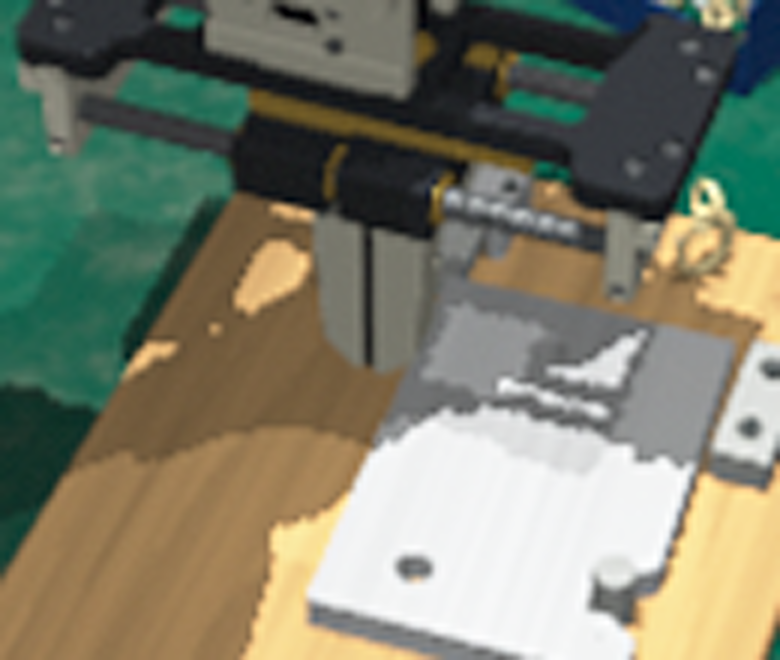

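Emit:
jog_arm(targets=[[[0.005, 0, 0, 0, 0, 0, -1], [0.005, 0, 0, 0, 0, 0, -1]]])

```text
time: 13.38
tcp_pos: [483.3, 217.7, 15.9]
tcp_rot: [180.0, 0.3, -72.9]
wrist_force: [-2.1, 10.4, 2.9]
gripper_width: 0.5
```

Emit:
jog_arm(targets=[[[0.005, -0.002, 0, 0, 0, 0, -1], [0.005, -0.002, 0, 0, 0, 0, -1]]])

```text
time: 13.55
tcp_pos: [483.9, 217.4, 15.9]
tcp_rot: [180.0, 0.4, -72.8]
wrist_force: [-1.9, 10.3, 3.8]
gripper_width: 0.4
```

Emit:
jog_arm(targets=[[[0.005, -0.002, 0, 0, 0, 0, -1]]])

```text
time: 13.63
tcp_pos: [484.2, 217.2, 15.9]
tcp_rot: [180.0, 0.4, -72.8]
wrist_force: [-1.8, 10.7, 3.3]
gripper_width: 0.2
```

Emit:
jog_arm(targets=[[[0.004, -0.003, 0, 0, 0, 0, -1], [0.004, -0.003, 0, 0, 0, 0, -1]]])

```text
time: 13.8
tcp_pos: [484.8, 216.9, 15.9]
tcp_rot: [180.0, 0.4, -72.8]
wrist_force: [-2.3, 10.2, 3.8]
gripper_width: 0.3
```

Emit:
jog_arm(targets=[[[0.004, -0.002, 0, 0, 0, 0, -1], [0.004, -0.002, 0, 0, 0, 0, -1]]])

```text
time: 13.97
tcp_pos: [485.3, 216.7, 15.9]
tcp_rot: [180.0, 0.5, -72.8]
wrist_force: [-1.2, 11.4, 4.1]
gripper_width: 0.4
```

Emit:
jog_arm(targets=[[[0.004, -0.002, 0, 0, 0, 0, -1], [0.004, -0.002, 0, 0, 0, 0, -1]]])

```text
time: 14.13
tcp_pos: [487.3, 215.5, 16.1]
tcp_rot: [-179.9, 0.4, -72.8]
wrist_force: [0.5, 9.2, 3.5]
gripper_width: 0.7
```

```bash
python3 - <<'E'
from nav import *
from rig import viewer
c=viewer.camera("scene");np.savez("scene13.npz",**c);crop(c,"pics/scene13.png",220,190,130,110,6)
s=robot.read_state();print(s["tcp_pos"],s["tcp_rot"],s["wrist_force"],R2(JT).T@s["wrist_force"][:2])
for th in (.36,.34,.32,.294):print(th,R2(th).T@(s["tcp_pos"][:2]-PEG))
E
```

```text
[487.316 215.477  16.117] [-179.892    0.383  -72.829] [-0.712  9.244  2.782] [1.997 9.053]
0.36 [78.334 87.704]
0.34 [76.564 89.253]
0.32 [74.764 90.767]
0.294 [72.379 92.68 ]
```

View pics/scene13.png

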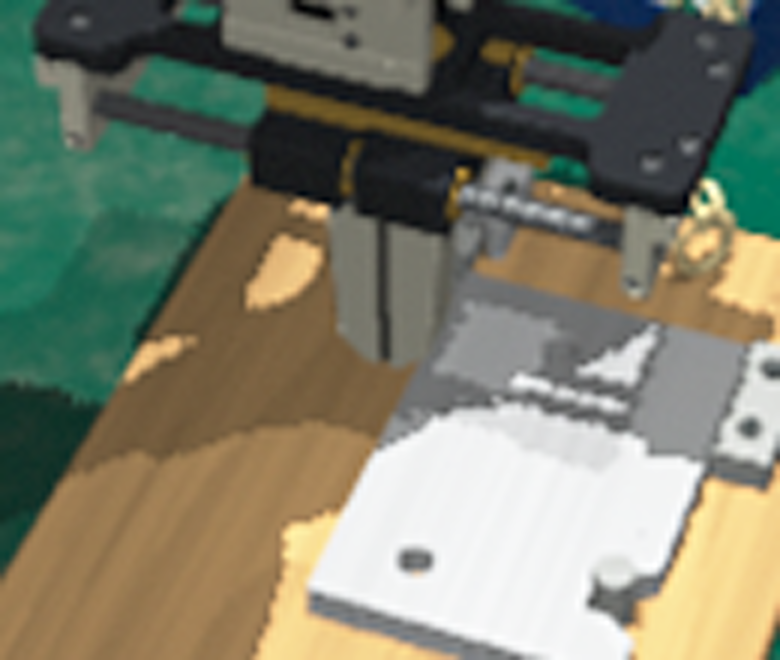

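Emit:
jog_arm(targets=[[[0.004, 0, 0, 0, 0, 0, -1], [0.004, 0, 0, 0, 0, 0, -1]]])

```text
time: 14.35
tcp_pos: [487.4, 215.4, 16.1]
tcp_rot: [-179.9, 0.4, -72.8]
wrist_force: [-0.7, 11.9, 3.3]
gripper_width: 0.6
```

Emit:
jog_arm(targets=[[[0.004, 0, 0, 0, 0, 0, -1], [0.004, 0, 0, 0, 0, 0, -1]]])

```text
time: 14.52
tcp_pos: [487.3, 215.4, 16.1]
tcp_rot: [-179.9, 0.5, -72.8]
wrist_force: [-0.6, 12.7, 4.0]
gripper_width: 0.3
```

Emit:
jog_arm(targets=[[[0.003, 0, 0, 0, 0, 0, -1], [0.003, 0, 0, 0, 0, 0, -1], [0, 0, 0, 0, 0, 0, -1]]])

```text
time: 14.77
tcp_pos: [487.4, 215.4, 16.1]
tcp_rot: [-179.9, 0.6, -72.8]
wrist_force: [-0.6, 13.5, 4.7]
gripper_width: 0.4
```

Emit:
jog_arm(targets=[[[0, 0, 0, 0, 0, 0, -1], [0, 0, 0, 0, 0, 0, -1], [0, 0, 0, 0, 0, 0, -1]]])

```text
time: 15.02
tcp_pos: [487.4, 215.4, 16.1]
tcp_rot: [-179.9, 0.6, -72.7]
wrist_force: [-1.6, 13.5, 3.7]
gripper_width: 0.6
```

Emit:
jog_arm(targets=[[[0.004, 0, 0, 0, 0, 0, -1], [0.003, 0, 0, 0, 0, 0, -1], [0, 0, 0, 0, 0, 0, -1], [0, 0, 0, 0, 0, 0, -1], [0, 0, 0, 0, 0, 0, -1]]])

```text
time: 15.43
tcp_pos: [487.3, 215.4, 16.1]
tcp_rot: [-179.9, 0.6, -72.7]
wrist_force: [-1.3, 14.2, 3.9]
gripper_width: 0.4
```

Emit:
jog_arm(targets=[[[0, 0, 0, 0, 0, 0, -1], [0, 0, 0, 0, 0, 0, -1], [0, 0, 0, 0, 0, 0, -1], [0, 0, 0, 0, 0, 0, -1], [0, 0, 0, 0, 0, 0, -1], [0, 0, 0, 0, 0, 0, -1], [0, 0, 0, 0, 0, 0, -1], [0, 0, 0, 0, 0, 0, -1]]])

```text
time: 16.1
tcp_pos: [487.3, 215.4, 16.1]
tcp_rot: [-179.9, 0.6, -72.7]
wrist_force: [-1.2, 14.6, 3.5]
gripper_width: 0.8
```

Emit:
jog_arm(targets=[[[0, 0, 0, 0, 0, 0, -1], [0, 0, 0, 0, 0, 0, -1], [0, 0, 0, 0, 0, 0, -1], [0, 0, 0, 0, 0, 0, -1], [0, 0, 0, 0, 0, 0, -1], [0, 0, 0, 0, 0, 0, -1], [0, 0, 0, 0, 0, 0, -1], [0, 0, 0, 0, 0, 0, -1]]])

```text
time: 16.77
tcp_pos: [487.3, 215.4, 16.1]
tcp_rot: [-179.9, 0.6, -72.7]
wrist_force: [-1.1, 14.2, 3.9]
gripper_width: 0.5
```

```bash
python3 - <<'E'
from nav import *
from rig import viewer
c=viewer.camera("scene");np.savez("scene14.npz",**c);crop(c,"pics/scene14.png",220,190,130,110,6)
for i in range(3):
    s=robot.read_state();print(R2(JT).T@s["wrist_force"][:2],s["wrist_force"])
E
```

```text
[ 2.264 14.236] [-1.959 14.281  4.087]
[ 2.264 14.236] [-1.959 14.281  4.087]
[ 2.264 14.236] [-1.959 14.281  4.087]
```

View pics/scene14.png

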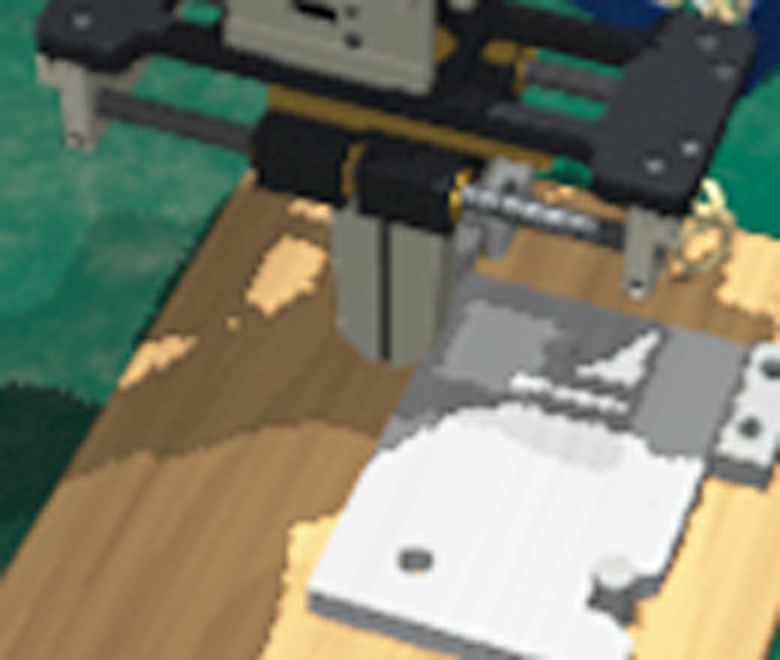

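The plate is against the stop with 14.2 N held for over 1.3 s. I now back straight off along the jig's +y, rise, and check the latch.

Emit:
jog_arm(targets=[[[-0.03, 0, 0, 0, 0, 0, -1], [-0.06, 0, 0, 0, 0, 0, -1], [-0.15, 0, 0, 0, 0, 0, -1], [-0.05, 0, -0.2, 0, 0, 0, -1], [0, 0, -0.3, 0, 0, 0, -1], [0, 0, -0.3, 0, 0, 0, -1], [-0.3, 0, -0.3, 0, 0, 0, -1], [-0.35, 0, -0.1, 0, 0, 0, -1], [-0.35, 0, 0, 0, 0, 0, -1], [-0.35, 0, 0, 0, 0, 0, -1], [-0.35, 0, 0, 0, 0, 0, -1], [-0.35, 0, 0, 0, 0, 0, -1]]])

```text
time: 17.82
tcp_pos: [420.4, 430.1, 134.9]
tcp_rot: [-180.0, -0.2, -73.2]
wrist_force: [0.6, 0.1, -0.7]
gripper_width: 0.7
```

Emit:
jog_arm(targets=[[[-0.35, 0, 0, 0, 0, 0, -1], [-0.35, 0, 0, 0, 0, 0, -1], [-0.3, 0, 0, 0, 0, 0, -1], [0, 0, 0, 0, 0, 0, -1], [0, 0, 0, 0, 0, 0, -1]]])

```text
time: 18.23
tcp_pos: [390.5, 526.6, 133.8]
tcp_rot: [-180.0, -0.2, -72.9]
wrist_force: [0.5, -1.6, -0.4]
gripper_width: 0.3
```

```bash
python3 - <<'E'
from nav import *
from rig import viewer
c=viewer.camera("top");np.savez("top15.npz",**c);crop(c,"pics/top15.png",230,160,160,170,3.5)
c2=viewer.camera("scene");np.savez("scene15.npz",**c2);crop(c2,"pics/scene15.png",200,200,180,155,3.8)
crop(c2,"pics/scene15z.png",270,205,80,70,8)
print(robot.read_state()["wrist_force"])
try: print(plate(c,(320,240),.294))
except Exception as e: print(e)
E
```

```text
[ 0.738 -0.384  0.037]
(array([470.108, 149.728,   0.293]), ((493.36041259765625, 158.46676635742188), (181.40481567382812, 131.8607177734375), 17.19798469543457), np.float64(7.979153081759802))
```

View pics/top15.png

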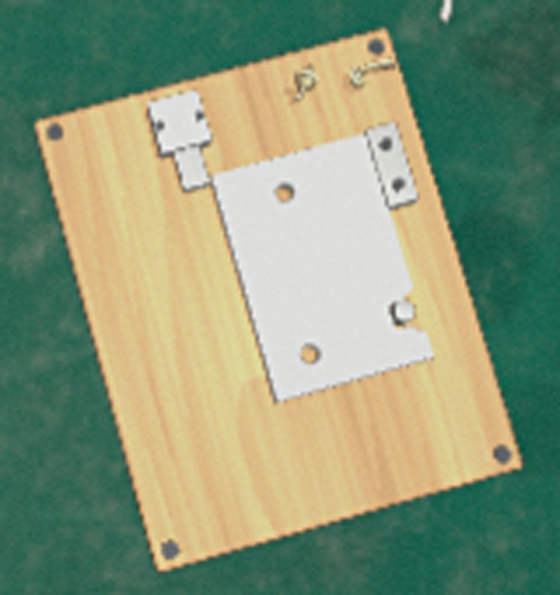

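View pics/scene15.png

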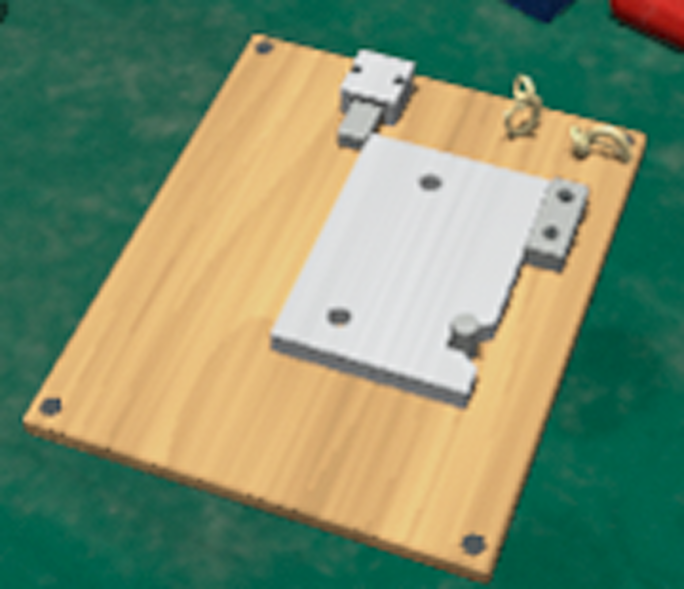

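View pics/scene15z.png

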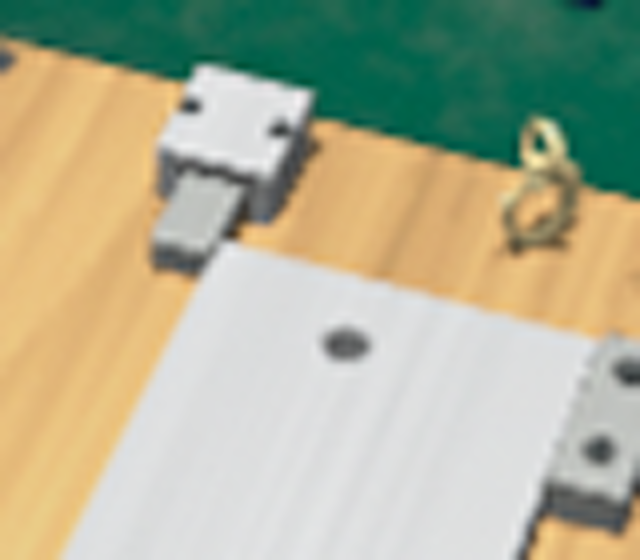

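```bash
python3 - <<'E'
from two import *
c=np.load("top15.npz")
f2=lambda p:((p[0]+.5)/3.5-.5+230,(p[1]+.5)/3.5-.5+160)
for p,n in(((212,175),(103,80)),((275,402),(-27,80)),((434,358),(-27,-10))):
    print(n,R2(JT).T@(onz(c,*f2(p),24)[:2]-PEG))
a=np.load("top0.npz")["frame"].astype(int);b=c["frame"].astype(int)
d=(np.abs(a-b).max(2)>60); ys,xs=np.nonzero(d[90:300,165:420]);
n,l,st,ce=cv2.connectedComponentsWithStats(d.astype(np.uint8))
print([(s.tolist()) for s in st[1:] if s[4]>8])
E
```

```text
(103, 80) [101.923  78.499]
(-27, 80) [-28.115  80.202]
(-27, -10) [-28.765 -10.717]
[[13, 198, 16, 130, 336], [265, 198, 89, 98, 3549], [35, 208, 9, 23, 45], [26, 211, 21, 56, 441], [46, 211, 105, 144, 5660], [0, 231, 21, 14, 65], [316, 259, 5, 5, 21], [172, 274, 20, 26, 262], [143, 296, 3, 31, 54], [193, 302, 14, 14, 84], [4, 323, 8, 6, 15], [0, 329, 15, 9, 60], [0, 335, 19, 40, 264], [23, 343, 23, 44, 227], [75, 354, 5, 9, 30], [36, 364, 6, 8, 14], [44, 365, 42, 55, 1152], [171, 379, 90, 4, 178], [278, 381, 68, 3, 145], [0, 385, 18, 30, 116], [341, 407, 48, 13, 373]]
```

```bash
python3 -c "
from rig import workorder
print(workorder.hand_in())"
```

```text
the job is handed in; nothing more can be done
None
```

The plate is home: flush on the stop, latch sprung out behind its +y edge, and peg at the bottom of the slot. I handed the job in at about 18 s.

- **Seating:** I slid the large plate, still about 0.43 rad askew, with both open fingers on its +y edge. The peg stopped it at the slot bottom with about 9 N.
- **Turning:** With the fingers closed, I pushed the +y edge about 30 mm short of the corner and followed the arc about the peg. The latch gave way at about 11 N.
- **Pressing home:** I pressed straight along the jig's -y at about 14 N for more than 1.3 s, then backed straight off. The highest force I read was about 15 N, sampled only at the end of each move.

**Last checks:**
- Both cameras show the plate against the stop, the latch nose out behind its edge, and the peg at the slot bottom.
- The plate corners measure within about 2 mm of home, the same as the calibration error.
- The before-and-after picture difference shows no bystander moved; the only changes are the plate, the robot and its shadow.
- The automatic plate fit on the last picture was unusable because it merged the plate with the latch and stop. I read the corners by hand instead.

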